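Find a cutting template's slot in the sizing rack

TASK

Find the size of the plywood template lying in front of the narrow-slotted end of the sizing rack: slide it, flat on the light box all the while, to the narrowest slot and push its red-banded nose squarely against the mouth, then step it along to the next wider slot and try again, one slot after another, until the first one takes it. Push it fully home to the end of that slot and let go. Leave the spare template beyond the wide-slotted end and the other things where they are.

Things in the scene. Friction and masses are not known exactly. Their poses are not given: they have to be found in the camera images.
- rack: Wooden sizing rack fixed on the light box, 460 (y) x 94 (x) mm, 18 high: a back bar with five 16 mm fingers towards the robot; between them four slots 70 mm deep, floored by the light box, narrowing towards +y. Origin: on the surface, midway along the line of finger tips (tips rounded 4 mm); +x runs into the slots. Too wide a template stops with its nose 0 to 4 mm past that line.
- slot1 (a point): Middle of the mouth of slot 1, 68 mm wide, on the line of the finger tips, 7 mm above the surface (180 mm along the rack's y); axes as the rack's. The slot's end wall is 70 mm ahead (+x). The narrowest; takes neither template.
- slot2 (a point): Middle of the mouth of slot 2, 86 mm wide, on the line of the finger tips, 7 mm above the surface (87 mm along the rack's y); axes as the rack's. The slot's end wall is 70 mm ahead (+x).
- slot3 (a point): Middle of the mouth of slot 3, 104 mm wide, on the line of the finger tips, 7 mm above the surface (-24 mm along the rack's y); axes as the rack's. The slot's end wall is 70 mm ahead (+x).
- slot4 (a point): Middle of the mouth of slot 4, 122 mm wide, on the line of the finger tips, 7 mm above the surface (-153 mm along the rack's y); axes as the rack's. The slot's end wall is 70 mm ahead (+x). The widest; too loose for both templates.
- small_template: Small plywood template: loose flat plate 80 mm wide (y), 110 long (x), 14 thick, 0.15 kg, corners rounded 4 mm, with a hand slot 62 (y) x 34 (x) mm cut right through. Origin: underside, below the hand slot's middle. +x to the red-banded nose, 63 mm ahead; tail 47 mm behind. Fits slot 2 first. One template starts in front of the narrow end (+y), nose to the rack within 25 degrees; the other, the spare, beyond the wide end.
- small_template_nose (a point): Middle of the nose edge of the small template, half-way up its thickness; axes as the template's.
- wide_template: Wide plywood template: loose flat plate 98 mm wide (y), 110 long (x), 14 thick, 0.15 kg, corners rounded 4 mm, with a hand slot 62 (y) x 34 (x) mm cut right through. Origin: underside, below the hand slot's middle. +x to the red-banded nose, 63 mm ahead; tail 47 mm behind. Fits slot 3 first. One template starts in front of the narrow end (+y), nose to the rack within 25 degrees; the other, the spare, beyond the wide end.
- wide_template_nose (a point): Middle of the nose edge of the wide template, half-way up its thickness; axes as the template's.
- stippler: Wooden stippling brush, 138 mm long, 24 mm high, lying loose, bystander.
- mixing_cup: Pale plastic cup, 71 mm across, 56 mm high, loose, bystander behind the rack; origin under its centre.
- jar_rust: Glass jar of rust-coloured powder with dark lid, 66 mm across, 60 mm high, loose, bystander behind the rack; origin under its centre.
There are look-alikes about, which are no part of the job. What is shaped like the wide_template but blue or pink is not meant.

How it is judged:
On the way, in this order (a step that is already met when the one before it is completed fails the run):
1. the template's nose is pushed against the mouth of slot 1, the narrowest (within 6 mm of the line of the tips, centred within 15 mm) (((x of small_template_nose in the frame of slot1 between -0.006 and 0.085 m and y of small_template_nose in the frame of slot1 between -0.015 and 0.015 m) or (x of wide_template_nose in the frame of slot1 between -0.006 and 0.085 m and y of wide_template_nose in the frame of slot1 between -0.015 and 0.015 m))), for 0.1 s.
2. then its nose is at the mouth of slot 2 or in it (same tolerances) (((x of small_template_nose in the frame of slot2 between -0.006 and 0.085 m and y of small_template_nose in the frame of slot2 between -0.015 and 0.015 m) or (x of wide_template_nose in the frame of slot2 between -0.006 and 0.085 m and y of wide_template_nose in the frame of slot2 between -0.015 and 0.015 m))), for 0.1 s.
3. then the small template is home in slot 2, or the wide one's nose is at the mouth of slot 3 or in it (((x of small_template_nose in the frame of slot2 between 0.064 and 0.075 m and y of small_template_nose in the frame of slot2 between -0.008 and 0.008 m and angle between the x axis of small_template and the x axis of rack, either way round below 0.12 rad and height (world z) of small_template below 0.006 m) or (x of wide_template_nose in the frame of slot3 between -0.006 and 0.085 m and y of wide_template_nose in the frame of slot3 between -0.015 and 0.015 m))), for 0.1 s.
At the end, for the whole second after the job is handed in: The template from the narrow end is home in the narrowest slot that takes it (small: 2, wide: 3): nose within 6 mm of the end wall, centred within 8 mm, square within 0.12 rad, flat, at rest; the spare still lies beyond the wide end (over 15 cm from the rack's middle), moved under 2 cm ((((x of small_template_nose in the frame of slot2 between 0.064 and 0.075 m and y of small_template_nose in the frame of slot2 between -0.008 and 0.008 m and angle between the x axis of small_template and the x axis of rack, either way round below 0.12 rad and height (world z) of small_template below 0.006 m) and linear speed of small_template below 0.02 m/s and y of wide_template in the frame of rack below -0.15 m and distance of wide_template from where it was at the start of the episode below 0.02 m) or ((x of wide_template_nose in the frame of slot3 between 0.064 and 0.075 m and y of wide_template_nose in the frame of slot3 between -0.008 and 0.008 m and angle between the x axis of wide_template and the x axis of rack, either way round below 0.12 rad and height (world z) of wide_template below 0.006 m) and linear speed of wide_template below 0.02 m/s and y of small_template in the frame of rack below -0.15 m and distance of small_template from where it was at the start of the episode below 0.02 m))); the robot touches nothing.
It fails at once if the stippling brush, mixing cup or rust jar is pushed more than 3 cm (distance of any of stippler, mixing_cup, jar_rust from where it was at the start of the episode above 0.03 m).
It fails at once if the small template is lifted (over 20 mm) or tipped (over 0.25 rad) off the light box (height (world z) of small_template above 0.02 m or angle between small_template's own z axis and vertical above 0.25 rad).
It fails at once if the wide template is lifted (over 20 mm) or tipped (over 0.25 rad) off the light box (height (world z) of wide_template above 0.02 m or angle between wide_template's own z axis and vertical above 0.25 rad).
It also fails if it takes over 48 s, if anything falls off the work surface, if the arm or the gripper's body presses on something with over 40 N, if the wrist force passes 120 N, or if a joint passes its speed limit or range.

ROBOT

A 6-joint arm with a two-finger parallel gripper is mounted at the origin on a cart in front of the work surface, level with it; the furniture and walls round the work are solid. World frame = base frame: x ahead of the robot, y to its left, z up, the work surface at z = 0. Lengths are in m, angles in rad, forces in N, time in s.
With the tool pointing down it reaches from about 0.25 to 0.725 m from the base axis. Payload 4 kg.
Tool frame: the origin (TCP) lies at the very end of the fingers, on their centre line; the grasp point (between the pads) lies bot.grasp_offset behind it (bot.grasp_offset is the distance from the TCP to the grasp point, in m); z points along the fingers, y is the direction in which the jaws open and shut (so a half turn about z gives the same grasp; the last joint's range is limited). The gripper opens to 85 mm and grips with 20 to 120 N. Pads are 22 mm wide; open, the fingers measure 114 mm over their backs; the gripper's body (76 mm by 85 mm) begins 54 mm behind the grasp point. The pads swing forward as they close: fully open they stand 13 mm farther back than shut.
Start: joints at [1.288, 0.241, 0.005, 1.335, 0, 1.571], TCP at [0.14, 0.48, 0.231] pointing down, gripper open.
Joint ranges: [-2.72, 2.72], [-1.05, 1.87], [-1.09, 1.28], [-1.99, 2.15], [-1.42, 1.44], [-3.14, 3.14]. Speed limits (rad/s): [2.79, 2.79, 3.14, 3.14, 3.14, 3.14].

INTERFACE

Orientations are given as a unit quaternion [x, y, z, w].
In Python, from workcell import bot gives the robot as it stands. The module is installed in compiled form; this text tells all that it offers.
- The arm moves only by the shell command python3 -m jog 'ROWS' [OPENING]. ROWS is JSON, a list that holds one entry, the list of rows, each a list of 6 numbers: the shift along the tool's x, y, z in m, then the turn, a rotation vector about the tool's x, y, z in degrees. In form: [[[dx, dy, dz, wx, wy, wz], ...]]. A call has 1 to 12 rows; each row shifts and turns the pose as measured when the row begins, along the tool's axes as they then stand; what a row does not reach is not made up. A row lasts 1/8 s, in which the tool goes at most 62.5 mm and 10.7 degrees, less where a joint would pass 70% of its speed; a pose out of reach is approached as far as the arm can. A call is refused whole if a number of a shift passes 0.0625 or a number of a turn 10.7, either way. A call with a gripper value outside its range is refused whole. OPENING is the finger opening in m, from 0 to 0.0854, set as the call begins (- or left out, the last holds). The fingers move at their own pace and stop on an object; the grip force is fixed at half the most. Time passes only in rows, so rows that do not move let the fingers close. It gives the time, the measured TCP pose, the force and the opening at its end, in the units of the state.
- bot.get_obs(): the state, without advancing time (a new reading comes with each control period).
- bot.camera(name): name is "side" or "top" or "wrist"; returns a dict with "pixels" (420x560x3 uint8, red, green, blue), "fx", "fy", "cx", "cy" (pixels), "k1" (the pictures are not rectified: a ray, as slopes to the right and down, at radius r is drawn at 1 + k1 r^2 times it, then the intrinsics apply), "rvec" (rotation vector, rad) and "tvec" (3), from world to camera coordinates, as OpenCV has them. Camera axes: x right, y down, z forward; pixel columns grow to the right and rows downward; lengths in m; the calibration is good to about 2 mm. A picture is of the moment at which its call begins. There is no depth.
- bot.job_done(): hands the job in, once; it reports no verdict.
The state is a dict: "clock": time; "joint_pos": joint angles; "joint_vel": joint speeds; "tau": joint torques, N m; "eef_pos": TCP position; "tool_rot": TCP orientation; "ft_force": force on the tool from outside, world axes, zero at the start; "ft_torque": the same for the moment, N m; "grip_width": finger opening in m.
Only numpy, scipy, OpenCV 4.12 (cv2) and the standard library are available. Lean on these libraries where they do the work, as an engineer would, in place of code of your own. Each camera call takes 0.05 s, during which the arm holds its last target. There are 200 camera calls.

## Working session

There is one attempt and no reset: what is moved stays moved. The work goes in short steps, Python scripts to look and compute and a shell command to move; the robot and the scene stay as the last step left them, time stands still between calls to the robot, and variables do not carry over. Pictures are saved under pics/ and viewed, on a budget of 10 in all, crops included, one or two more only if the job needs it, and the job is handed in when it is done.

```bash
mkdir -p pics; cat > h.py <<'E'
import cv2,numpy as np
from workcell import bot
from scipy.spatial.transform import Rotation as R
def cam(n,f=None):
    c=bot.camera(n)
    if f: cv2.imwrite('pics/'+f,c['pixels'][:,:,::-1])
    return c
def w(c,pts,z):
    "pixels -> world on plane z"
    p=np.array(pts,float).reshape(-1,2); d=(p-[c['cx'],c['cy']])/[c['fx'],c['fy']]; u=d.copy()
    for _ in range(20): u=d/(1+c['k1']*(u**2).sum(1,keepdims=True))
    Rm=R.from_rotvec(np.ravel(c['rvec'])).as_matrix(); t=np.ravel(c['tvec'])
    o=-Rm.T@t; r=np.c_[u,np.ones(len(u))]@Rm
    return o+r*((z-o[2])/r[:,2])[:,None]
def px(c,P):
    Rm=R.from_rotvec(np.ravel(c['rvec'])).as_matrix()
    q=np.array(P,float).reshape(-1,3)@Rm.T+np.ravel(c['tvec']); u=q[:,:2]/q[:,2:]
    u=u*(1+c['k1']*(u**2).sum(1,keepdims=True)); return u*[c['fx'],c['fy']]+[c['cx'],c['cy']]
def st():
    o=bot.get_obs(); print(o['clock'],np.round(o['eef_pos'],4),np.round(R.from_quat(o['tool_rot']).as_matrix(),3).tolist(),np.round(o['ft_force'],1),o['grip_width'],np.round(o['joint_pos'],2))
E
python3 - <<'E'
from h import *
c=cam('top','top1.png'); st(); print(bot.grasp_offset)
import pickle; pickle.dump(c,open('top1.pkl','wb'))
print(w(c,[[0,0],[560,0],[0,420],[560,420]],0).round(3))
E
```

```text
0.05 [0.1394 0.4796 0.2304] [[-0.96, 0.279, -0.001], [0.279, 0.96, -0.002], [-0.0, -0.002, -1.0]] [ 1.3 -0.   0.2] 0.08521420741959931 [ 1.29  0.24  0.    1.34 -0.    1.57]
0.0187
[[ 1.19   0.774  0.   ]
 [ 1.181 -0.827  0.   ]
 [ 0.022  0.722  0.   ]
 [ 0.023 -0.771  0.   ]]
```

View pics/top1.png

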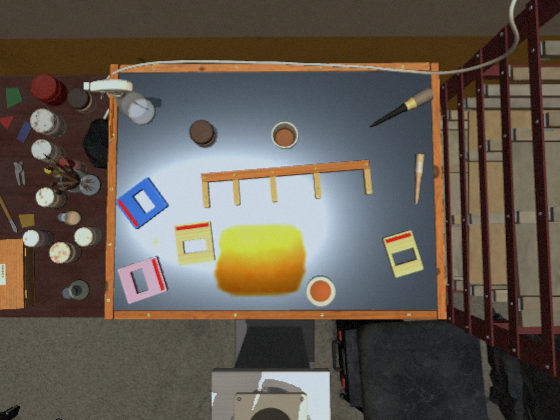

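```bash
python3 - <<'E'
import pickle
from h import *
c=pickle.load(open('top1.pkl','rb')); i=c['pixels'][150:302,108:388,::-1]
cv2.imwrite('pics/crop1.png',cv2.resize(i,None,fx=2.85,fy=2.85,interpolation=cv2.INTER_CUBIC))
o=bot.get_obs(); print(px(c,[o['eef_pos']]))
E
```

```text
[[ 40.81328905 413.10024111]]
```

View pics/crop1.png

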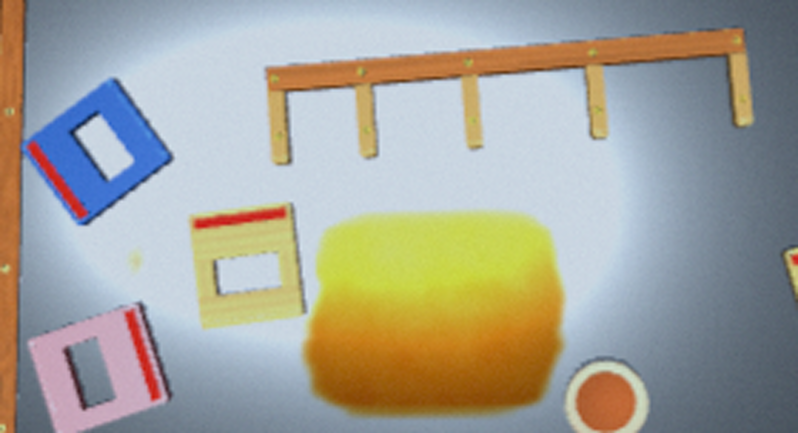

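```bash
cat > m.py <<'E'
import pickle
from h import *
c=pickle.load(open('top1.pkl','rb'))
f=lambda p:np.array(p,float)/2.85+[108,150]
print('tmpl TL,TR,BR,BL',w(c,f([[192,214],[291,204],[305,312],[203,327]]),.014).round(4).tolist())
print('slot',w(c,f([[215,262],[280,253],[282,288],[217,295]]),.014).mean(0).round(4))
T=w(c,f([[282,163],[369,156],[475,147],[600,137],[744,124]]),.018); print('tips',T.round(4).tolist())
print('backcorners',w(c,f([[267,68],[743,29]]),.018).round(4).tolist())
E
python3 m.py; python3 - <<'E'
from h import *
cam('side','side1.png')
E
```

```text
tmpl TL,TR,BR,BL [[0.5424, 0.2557, 0.014], [0.5517, 0.1613, 0.014], [0.4494, 0.1471, 0.014], [0.4354, 0.2436, 0.014]]
slot [0.4849 0.2011 0.014 ]
tips [[0.5906, 0.1695, 0.018], [0.5971, 0.0867, 0.018], [0.6055, -0.0143, 0.018], [0.6148, -0.1332, 0.018], [0.6268, -0.2703, 0.018]]
backcorners [[0.6818, 0.1848, 0.018], [0.7182, -0.2709, 0.018]]
```

View pics/side1.png

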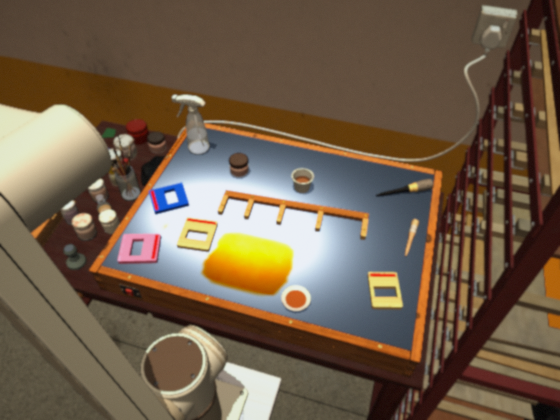

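Candidates: plywood at (195,243) measures about 97 mm wide and lies before the narrow +y end, so it's the wide template and fits slot 3. The plywood at (404,254) is the spare beyond the wide end. The blue (142,203) and pink (142,280) pieces are look-alikes. The side view shows the yellow patch (248,262) lying flat. Next I move above the tail bar.

```bash
python3 -m jog '[[[-0.048,-0.023,0.01,0,0,0],[-0.048,-0.023,0.01,0,0,0],[-0.048,-0.023,0.01,0,0,0],[-0.048,-0.023,0.01,0,0,0],[-0.048,-0.023,0.01,0,0,0],[-0.048,-0.023,0.01,0,0,0],[-0.048,-0.023,0.01,0,0,0],[-0.048,-0.023,0.01,0,0,0],[0,0,0,0,0,10.5],[0,0,0,0,0,10.5],[0,0,0,0,0,10.5],[0,0,0,0,0,10.5]]]' 0.05
python3 -m jog '[[[0,0,0,0,0,10.5],[0,0,0,0,0,10.5],[0,0,0,0,0,4]]]'
python3 - <<'E'
from h import *
import pickle
c=cam('wrist','w1.png'); pickle.dump(c,open('w1.pkl','wb')); st()
E
```

```text
clock: 1.6
eef_pos: [0.4649, 0.1856, 0.1423]
tool_rot: [0.49, 0.872, -0.004, -0.002]
ft_force: [-0.3, 0.5, -0.6]
grip_width: 0.0499
clock: 1.98
eef_pos: [0.4637, 0.185, 0.1406]
tool_rot: [0.672, 0.741, -0.006, -0.002]
ft_force: [0.1, 0.6, -0.5]
grip_width: 0.0498
2.025 [0.4636 0.1849 0.1406] [[-0.097, 0.995, -0.012], [0.995, 0.097, -0.006], [-0.005, -0.012, -1.0]] [-0.6  0.4  0.6] 0.05035543166114854 [ 0.38  0.31 -0.15  1.13 -0.    1.85]
```

View pics/w1.png

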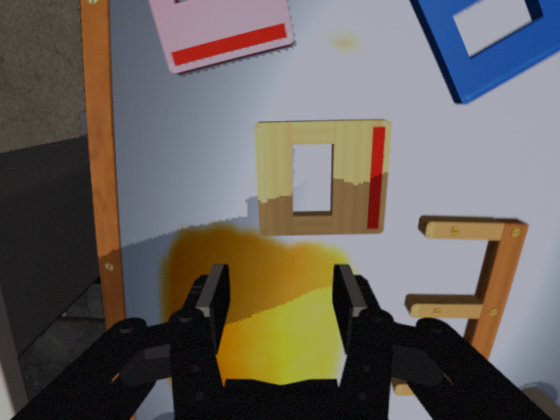

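The wrist view shows the template with corners (257,122), (390,121), (384,234), (260,235) and its hand slot at (293–332, 144–215). Rack finger tips are at (426,229) and (412,310).

```bash
python3 - <<'E'
import pickle
from h import *
c=pickle.load(open('w1.pkl','rb'))
k=w(c,[[257,122],[390,121],[384,234],[260,235]],.014)[:,:2]
print(k.round(4).tolist(),[np.linalg.norm(k[i]-k[i-1]).round(4) for i in range(4)])
n=(k[1]+k[2])/2;t=(k[0]+k[3])/2;print('yaw',np.arctan2(*(n-t)[::-1]),np.arctan2(*(np.array([1,-1])*((k[0]+k[1]-k[2]-k[3])/2))),'org',t+(n-t)*47/110)
s=w(c,[[293,144],[331,144],[332,215],[293,214]],.014)[:,:2];print('slot',s.round(4).tolist(),s.mean(0))
print('tips',w(c,[[426,229],[412,310]],.018).round(4).tolist(),'back',w(c,[[526,222]],.018))
E
```

```text
[[0.4366, 0.2485], [0.5424, 0.26], [0.5567, 0.1631], [0.4465, 0.151]] [np.float64(0.098), np.float64(0.1064), np.float64(0.098), np.float64(0.1109)]
yaw 0.1089834027592667 -3.017704052943651 org [0.48772411 0.20477166]
slot [[0.4672, 0.2339], [0.498, 0.237], [0.5077, 0.1763], [0.4737, 0.1738]] [0.48663942 0.20522552]
tips [[0.5914, 0.173, 0.018], [0.5988, 0.0888, 0.018]] back [[0.68059923 0.18843076 0.018     ]]
```

```bash
python3 -m jog '[[[0.015,-0.007,0,-0.7,0.3,-1],[0,0,0.04,0,0,0],[0,0,0.04,0,0,0],[0,0,0.03,0,0,0],[0,0,0,0,0,0]]]' 0.05
python3 - <<'E'
from h import *
import pickle
c=cam('wrist','w2.png'); pickle.dump(c,open('w2.pkl','wb')); st()
E
```

```text
clock: 2.65
eef_pos: [0.4528, 0.2035, 0.0284]
tool_rot: [0.661, 0.75, 0.002, -0.001]
ft_force: [-0.4, 0.2, 0.7]
grip_width: 0.0497
2.7 [0.454  0.2041 0.0297] [[-0.125, 0.992, 0.004], [0.992, 0.125, 0.005], [0.004, 0.005, -1.0]] [ 0.  -0.6  0.6] 0.05010765699738424 [ 0.42  0.42 -0.32  0.83  0.    1.87]
```

View pics/w2.png

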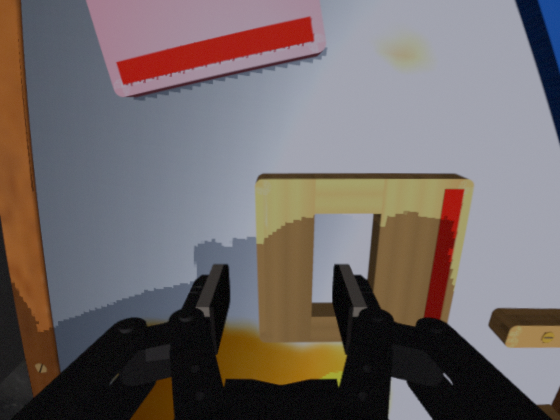

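The template's tail bar spans columns 258–314 and the fingers straddle it, centred at about column 281. I still need the lateral position.

```bash
python3 - <<'E'
import pickle
from h import *
c=pickle.load(open('w2.pkl','rb'))
k=w(c,[[257,178],[472,181],[260,342],[314,214],[378,213],[313,302]],.014)[:,:2];print(k.round(4).tolist())
print(px(c,[[.454,.2041,.0297],[.454,.2041,.014]]))
E
```

```text
[[0.4351, 0.2481], [0.5427, 0.2602], [0.4468, 0.1496], [0.466, 0.233], [0.4986, 0.2376], [0.4737, 0.181]]
[[284.01627235 276.52210327]
 [283.65385067 261.79746257]]
```

```bash
python3 -m jog '[[[-0.003,0,0.013,-0.3,0.3,0],[0,0,0.0125,0,0,0],[0,0,0,0,0,0]]]'
python3 -m jog '[[[0,0,0,0,0,0],[0,0,0,0,0,0],[0,0,0,0,0,0],[0,0,0,0,0,0],[0,0,0,0,0,0]]]' 0.02
python3 -c "from h import *;st()"
```

```text
clock: 3.08
eef_pos: [0.4575, 0.2038, 0.0077]
tool_rot: [0.66, 0.751, 0.011, 0.001]
ft_force: [-1.4, -0.5, -0.0]
grip_width: 0.0499
clock: 3.7
eef_pos: [0.4582, 0.2045, 0.0092]
tool_rot: [0.66, 0.751, 0.012, 0.002]
ft_force: [0.1, -0.0, -1.2]
grip_width: 0.0278
3.7 [0.4582 0.2045 0.0092] [[-0.128, 0.992, 0.018], [0.992, 0.128, 0.015], [0.013, 0.019, -1.0]] [ 0.1 -0.  -1.2] 0.02782140215030519 [ 0.42  0.44 -0.35  0.76  0.01  1.86]
```

```bash
python3 -m jog '[[[0,0,0,0,0,0],[0,0,0,0,0,0],[0,-0.003,0.003,1,-0.7,0],[0,0,0.003,0,0,0],[0,0,0,0,0,0]]]' 0.045
python3 -c "from h import *;st()"
python3 -m jog '[[[0,0,0,0,0,0],[0,0,0,0,0,0],[0,0,0,0,0,0],[0,0,0,0,0,0]]]' 0.02
python3 -c "from h import *;st()"
```

```text
clock: 4.32
eef_pos: [0.4559, 0.2045, 0.0032]
tool_rot: [0.66, 0.751, 0.001, 0.001]
ft_force: [0.4, 0.1, 0.1]
grip_width: 0.0452
4.325 [0.4559 0.2045 0.0032] [[-0.128, 0.992, 0.002], [0.992, 0.128, 0.001], [0.0, 0.002, -1.0]] [0.4 0.1 0.1] 0.04521124876304068 [ 0.42  0.46 -0.34  0.77 -0.    1.86]
clock: 4.82
eef_pos: [0.4562, 0.2046, 0.0036]
tool_rot: [0.66, 0.751, 0.001, 0.001]
ft_force: [0.4, 0.4, 0.2]
grip_width: 0.0284
4.825 [0.4562 0.2046 0.0036] [[-0.128, 0.992, 0.003], [0.992, 0.128, 0.001], [0.001, 0.003, -1.0]] [0.4 0.4 0.2] 0.02839052060507382 [ 0.42  0.46 -0.34  0.77 -0.    1.86]
```

```bash
python3 -m jog '[[[0,0,0,0,0,2.8],[-0.02,0,0,0,0,0],[-0.02,0,0,0,0,0],[-0.02,0,0,0,0,0],[-0.02,0,0,0,0,0],[0,0.013,0,0,0,0],[0,0.013,0,0,0,0],[0,0,0,0,0,0]]]'
python3 - <<'E'
from h import *
import pickle
c=cam('wrist','w3.png'); pickle.dump(c,open('w3.pkl','wb')); st()
E
```

```text
clock: 5.82
eef_pos: [0.4888, 0.1264, 0.0036]
tool_rot: [0.678, 0.735, 0.002, -0.001]
ft_force: [0.5, 0.7, -0.2]
grip_width: 0.0287
5.875 [0.4884 0.1263 0.0036] [[-0.08, 0.997, 0.001], [0.997, 0.08, 0.004], [0.004, 0.002, -1.0]] [ 0.7  0.2 -0.3] 0.028113529656213183 [ 0.25  0.47 -0.32  0.78  0.    1.74]
```

View pics/w3.png

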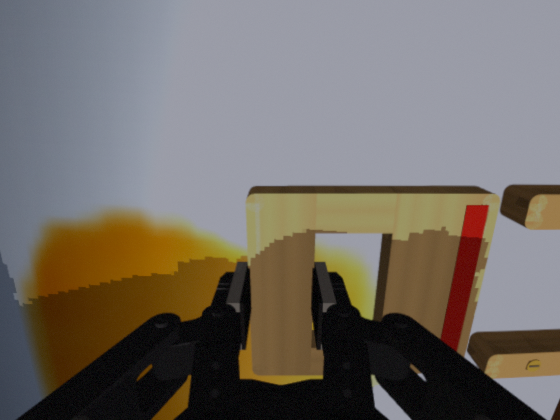

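```bash
python3 - <<'E'
import pickle
from h import *
c=pickle.load(open('w3.pkl','rb'))
o=np.array([.608,-.0495]);X=np.array([.9968,.08]);Y=np.array([-.08,.9968])
f=lambda p,z:[(round((q[:2]-o)@X,4),round((q[:2]-o)@Y,4)) for q in w(c,p,z)]
print('tmpl tailL,noseL,tailR',f([[249,195],[497,194],[253,376]],.014))
print('nose right side/red R',f([[474,340],[442,352]],.014))
print('f1 tip/edges',f([[524,212],[545,195],[545,229]],.018)); print('f2',f([[487,357],[510,343],[510,376]],.018))
E
```

```text
tmpl tailL,noseL,tailR [(np.float64(-0.1184), np.float64(0.2295)), (np.float64(-0.0111), np.float64(0.2299)), (np.float64(-0.1197), np.float64(0.1309))]
nose right side/red R [(np.float64(-0.0059), np.float64(0.1523)), (np.float64(-0.0216), np.float64(0.1452))]
f1 tip/edges [(np.float64(0.0001), np.float64(0.223)), (np.float64(0.0079), np.float64(0.2306)), (np.float64(0.0121), np.float64(0.215))]
f2 [(np.float64(0.0005), np.float64(0.1446)), (np.float64(0.0108), np.float64(0.1531)), (np.float64(0.0166), np.float64(0.1311))]
```

The template is centred on slot 1 (y 0.180 in the rack frame), with its nose about 10 mm short. I push forward.

```bash
python3 -m jog '[[[0,0.004,0,0,0,0],[0,0.004,0,0,0,0],[0,0.004,0,0,0,0],[0,0.003,0,0,0,0]]]'
python3 -m jog '[[[0,0.003,0,0,0,0],[0,0.003,0,0,0,0],[0,0.003,0,0,0,0],[0,0.003,0,0,0,0]]]'
python3 -c "from h import *;st()"
```

```text
clock: 6.38
eef_pos: [0.4994, 0.128, 0.0035]
tool_rot: [0.677, 0.736, -0.001, -0.003]
ft_force: [-8.3, -0.6, 10.3]
grip_width: 0.0283
clock: 6.88
eef_pos: [0.4994, 0.1281, 0.0036]
tool_rot: [0.677, 0.736, -0.009, -0.011]
ft_force: [-10.0, -1.0, 11.7]
grip_width: 0.0283
6.875 [0.4994 0.1281 0.0036] [[-0.083, 0.996, -0.029], [0.997, 0.083, 0.001], [0.004, -0.029, -1.0]] [-10.   -1.   11.7] 0.02825782582206504 [ 0.25  0.5  -0.26  0.84  0.01  1.73]
```

```bash
python3 -m jog '[[[0,-0.010,0,0,0,0],[0,-0.01,0,-1.5,0,0],[-0.0235,0,0,0,0,0.2],[-0.0235,0,0,0,0,0],[-0.0235,0,0,0,0,0],[-0.0235,0,0,0,0,0],[0,0,0,0,0,0]]]'
python3 - <<'E'
from h import *
import pickle
c=cam('wrist','w4.png'); pickle.dump(c,open('w4.pkl','wb')); st()
o=np.array([.608,-.0495]);X=np.array([.9968,.08]);Y=np.array([-.08,.9968])
p=bot.get_obs()['eef_pos'][:2]-o;print('tcp rack',p@X,p@Y)
E
```

```text
clock: 7.75
eef_pos: [0.4885, 0.0332, 0.0035]
tool_rot: [0.677, 0.736, 0.004, -0.002]
ft_force: [-0.7, -0.8, 1.3]
grip_width: 0.0281
7.8 [0.4885 0.0339 0.0035] [[-0.084, 0.996, 0.002], [0.996, 0.084, 0.009], [0.008, 0.003, -1.0]] [-1.4 -2.2  2.7] 0.028343263031063222 [ 0.06  0.44 -0.36  0.76  0.01  1.55]
tcp rack -0.11249026434409294 0.09267905757702948
```

View pics/w4.png

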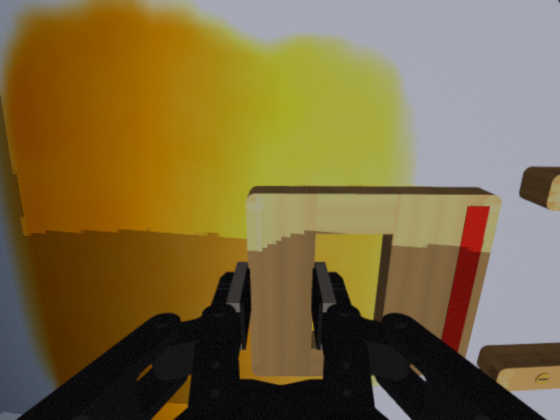

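The template sits unchanged in the grip and is centred at y≈0.088 against 0.087 for slot 2, with its nose about 17 mm short.

```bash
python3 -m jog '[[[0,0.006,0,0,-0.3,0.2],[0,0.005,0,0,0,0],[0,0.004,0,0,0,0],[0,0.004,0,0,0,0],[0,0.003,0,0,0,0],[0,0.003,0,0,0,0],[0,0.003,0,0,0,0],[0,0.003,0,0,0,0]]]'
python3 - <<'E'
from h import *
st()
o=np.array([.608,-.0495]);X=np.array([.9968,.08]);Y=np.array([-.08,.9968])
p=bot.get_obs()['eef_pos'][:2]-o;print('nose rack',p@X+.095,p@Y-.0048)
E
```

```text
clock: 8.8
eef_pos: [0.5065, 0.0411, 0.0034]
tool_rot: [0.676, 0.737, -0.008, -0.008]
ft_force: [-13.0, -4.8, 15.8]
grip_width: 0.0284
8.8 [0.5065 0.0411 0.0034] [[-0.086, 0.996, -0.022], [0.996, 0.086, -0.001], [0.001, -0.022, -1.0]] [-13.   -4.8  15.8] 0.028373995692253535 [ 0.08  0.49 -0.29  0.82  0.    1.57]
nose rack 0.0010869313528110436 0.09360890522564529
```

Blocked again at slot 2, as it should be for the 98 mm plate: nose x +1 mm, y 6.6 mm off centre and within tolerance. On to slot 3.

```bash
python3 -m jog '[[[0,-0.010,0,0,0,0.3],[0,-0.01,0,-1.3,0,0],[-0.023,0,0,0,0,0],[-0.023,0,0,0,0,0],[-0.023,0,0,0,0,0],[-0.023,0,0,0,0,0],[-0.023,0,0,0,0,0],[0,0,0,0,0,0],[0,0,0,0,0,0]]]'
python3 - <<'E'
from h import *
import pickle
c=cam('wrist','w5.png'); pickle.dump(c,open('w5.pkl','wb')); st()
o=np.array([.608,-.0495]);X=np.array([.9968,.08]);Y=np.array([-.08,.9968])
p=bot.get_obs()['eef_pos'][:2]-o;print('nose rack',p@X+.095,p@Y-.0048)
E
```

```text
clock: 9.93
eef_pos: [0.5002, -0.0677, 0.0036]
tool_rot: [0.674, 0.739, 0.009, -0.001]
ft_force: [-1.0, -1.0, 4.3]
grip_width: 0.0281
9.975 [ 0.5001 -0.0677  0.0036] [[-0.092, 0.996, 0.009], [0.996, 0.092, 0.014], [0.013, 0.011, -1.0]] [-0.2 -2.6  2.6] 0.02830711372757782 [-0.14  0.47 -0.33  0.77  0.02  1.33]
nose rack -0.013973338001306873 -0.014323150514408325
```

View pics/w5.png

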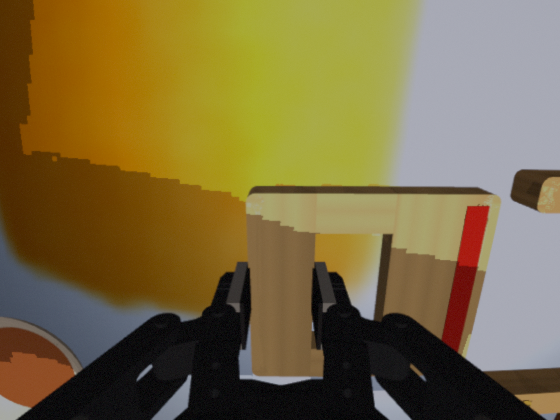

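```bash
python3 -m jog '[[[-0.009,0,0,0.5,-0.7,0.7],[0,0,0,0,0,0],[0,0,0,0,0,0]]]'
python3 - <<'E'
from h import *
import pickle
c=cam('wrist'); st()
o=np.array([.608,-.0495]);X=np.array([.9968,.08]);Y=np.array([-.08,.9968])
p=bot.get_obs()['eef_pos'][:2]-o;print('nose rack',p@X+.095,p@Y-.0048)
cv2.imwrite('pics/w6.png',cv2.resize(c['pixels'][170:420,230:560,::-1],None,fx=2.4,fy=2.4))
pickle.dump(c,open('w6.pkl','wb'))
E
```

```text
clock: 10.35
eef_pos: [0.501, -0.0752, 0.0035]
tool_rot: [0.678, 0.735, 0.001, -0.0]
ft_force: [-0.0, -0.1, 4.0]
grip_width: 0.0284
10.4 [ 0.501  -0.0752  0.0035] [[-0.081, 0.997, 0.001], [0.997, 0.081, 0.002], [0.002, 0.001, -1.0]] [-0.2 -1.7  3.2] 0.028207047512562127 [-0.15  0.47 -0.32  0.78  0.    1.34]
nose rack -0.013709416369190083 -0.021905976144690618
```

View pics/w6.png

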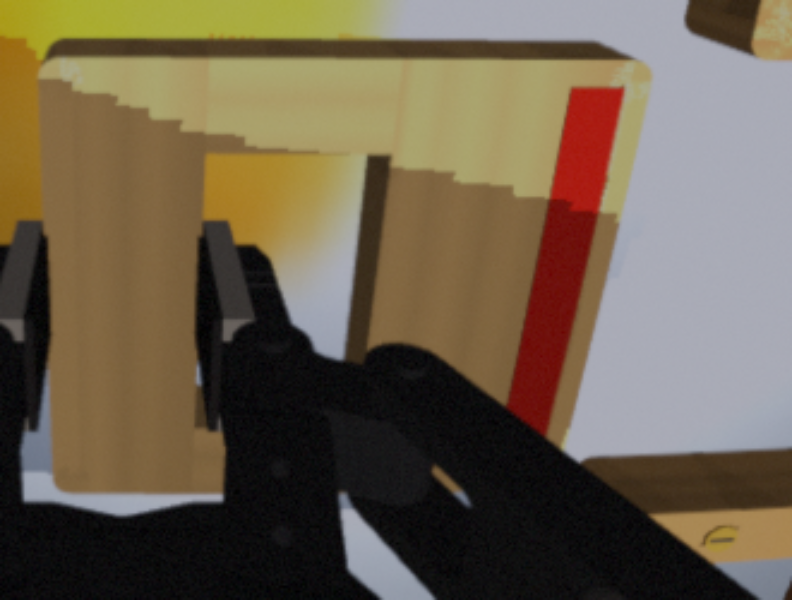

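```bash
python3 - <<'E'
import pickle
from h import *
c=pickle.load(open('w6.pkl','rb'))
o=np.array([.608,-.0495]);X=np.array([.9968,.08]);Y=np.array([-.08,.9968])
f=lambda p,z:[tuple(np.round([(q[:2]-o)@X,(q[:2]-o)@Y],4).tolist()) for q in w(c,np.array(p)/2.4+[230,170],z)]
print('L edge',f([[60,58],[620,59]],.014),'R',f([[60,492],[190,492]],.014))
print('f3 inner (28)',f([[785,58]],.018)); print('f4 inner(-76)',f([[660,514],[788,505]],.018),'floor',f([[620,458],[788,450]],0))
E
```

```text
L edge [(-0.1199, 0.028), (-0.0192, 0.0279)] R [(-0.1226, -0.0704), (-0.0941, -0.0705)]
f3 inner (28) [(0.0092, 0.0293)]
f4 inner(-76) [(0.0112, -0.0763), (0.0423, -0.0757)] floor [(0.0127, -0.077), (0.0572, -0.0769)]
```

The slot walls measure +29 and −76 mm and the template edges +28 and −70.5 mm. So I shift −2.5 mm and then enter slot 3.

```bash
cat > n.py <<'E'
from h import *
o=np.array([.608,-.0495]);X=np.array([.9968,.08]);Y=np.array([-.08,.9968])
s=bot.get_obs();M=R.from_quat(s['tool_rot']).as_matrix();p=s['eef_pos'][:2]-o
y=np.arctan2(M[1,1],M[0,1])-.08
print('nose rack',p@X+.095*np.cos(y),p@Y-.0041+.095*y,'yawerr deg',np.degrees(y),'z',M[:,2].round(3),s['ft_force'].round(1),s['eef_pos'][2],s['grip_width'],s['clock'])
E
python3 -m jog '[[[-0.003,0.003,0,0,0,0],[0,0.004,0,0,0,0],[0,0.004,0,0,0,0],[0,0,0,0,0,0]]]'; python3 n.py
```

```text
clock: 10.9
eef_pos: [0.506, -0.076, 0.0034]
tool_rot: [0.678, 0.735, -0.002, -0.005]
ft_force: [0.9, -0.2, 0.5]
grip_width: 0.0278
nose rack -0.008841055920038199 -0.022226304921398935 yawerr deg 0.08573655301562416 z [-0.011  0.004 -1.   ] [ 0.9 -0.2  0.5] 0.003416361784734645 0.027848805786414067 10.9
```

```bash
python3 -m jog '[[[-0.004,0.003,0,-0.5,0.3,0],[0,0.005,0,0,0,0],[0,0.006,0,0,0,0],[0,0.006,0,0,0,0]]]'; python3 n.py
```

```text
clock: 11.4
eef_pos: [0.5199, -0.0775, 0.0034]
tool_rot: [0.678, 0.735, -0.0, -0.009]
ft_force: [-3.6, -0.1, 7.0]
grip_width: 0.0282
nose rack 0.004905704634499741 -0.024818921652582617 yawerr deg 0.0800649446019215 z [-0.014  0.013 -1.   ] [-3.6 -0.1  7. ] 0.0033995066974461946 0.028243581485096193 11.4
```

```bash
python3 -m jog '[[[0,0.008,0,-0.7,-0.8,0],[0,0.008,0,0,0,0],[0,0.008,0,0,0,0],[0,0.008,0,0,0,0]]]'; python3 n.py
```

```text
clock: 11.9
eef_pos: [0.5443, -0.0748, 0.0034]
tool_rot: [0.678, 0.735, -0.005, -0.006]
ft_force: [-4.8, -0.7, 7.6]
grip_width: 0.0281
nose rack 0.02952820282134415 -0.024178568866464332 yawerr deg 0.015258707105164245 z [-0.015  0.001 -1.   ] [-4.8 -0.7  7.6] 0.003392095400301106 0.028119124816104717 11.9
```

It's going in freely. I continue home.

```bash
python3 -m jog '[[[0,0.008,-0.001,-0.7,0,0],[0,0.008,0,0,0,0],[0,0.008,0,0,0,0],[0,0.008,0,0,0,0]]]'; python3 n.py; python3 -m jog '[[[0,0.007,0,-0.6,0,0],[0,0.005,0,0,0,0],[0,0.004,0,0,0,0],[0,0.004,0,0,0,0],[0,0.004,0,0,0,0]]]'; python3 n.py
```

```text
clock: 12.4
eef_pos: [0.5727, -0.0719, 0.0034]
tool_rot: [0.678, 0.735, -0.003, -0.005]
ft_force: [-3.3, -0.8, 5.5]
grip_width: 0.0283
nose rack 0.05802358733318839 -0.02357998531252328 yawerr deg -0.005888822635073192 z [-0.012  0.003 -1.   ] [-3.3 -0.8  5.5] 0.0034102096669839724 0.028318685028288174 12.4
clock: 13.02
eef_pos: [0.5855, -0.0707, 0.0034]
tool_rot: [0.679, 0.734, -0.008, -0.01]
ft_force: [-12.8, -2.1, 12.8]
grip_width: 0.0282
nose rack 0.0708323964712907 -0.02358336145685551 yawerr deg -0.06953160367303582 z [-0.025  0.002 -1.   ] [-12.8  -2.1  12.8] 0.0034052935723459625 0.028242097460299934 13.025
```

Home: nose 70.8 mm in, y −23.6 mm, and end-wall contact at 13 N. I release and lift.

```bash
python3 -m jog '[[[0,0.001,0,-1.2,0,0],[0,0,0,0,0,0]]]'; python3 n.py; python3 -m jog '[[[0,0,0,0,0,0],[0,0,0,0,0,0],[0,0,0,0,0,0]]]' 0.046; python3 n.py; python3 -m jog '[[[0,0,-0.004,0,0,0],[0,0,-0.008,0,0,0],[0,0,-0.02,0,0,0],[0,0,-0.04,0,0,0],[0,0,-0.05,0,0,0],[0,0,0,0,0,0],[0,0,0,0,0,0]]]'
python3 - <<'E'
from h import *
import pickle
c=cam('wrist','w7.png'); pickle.dump(c,open('w7.pkl','wb')); st()
E
```

```text
clock: 13.28
eef_pos: [0.5852, -0.0708, 0.0034]
tool_rot: [0.679, 0.734, -0.001, -0.003]
ft_force: [-1.3, 0.5, 1.2]
grip_width: 0.0283
nose rack 0.07056527655132681 -0.023668678372996015 yawerr deg -0.0750581092221613 z [-0.006  0.003 -1.   ] [-1.3  0.5  1.2] 0.003445180646011653 0.028278030515931793 13.275
clock: 13.65
eef_pos: [0.5862, -0.0704, 0.0025]
tool_rot: [0.679, 0.735, -0.0, -0.004]
ft_force: [-0.5, -0.7, -0.2]
grip_width: 0.0462
nose rack 0.07164113065655552 -0.023266105110950282 yawerr deg -0.048581740144914176 z [-0.006  0.004 -1.   ] [-0.5 -0.7 -0.2] 0.002476056242125886 0.046222881098805194 13.65
clock: 14.52
eef_pos: [0.5872, -0.0708, 0.1301]
tool_rot: [0.678, 0.735, -0.0, -0.003]
ft_force: [0.6, -0.6, -0.7]
grip_width: 0.0461
14.575 [ 0.5877 -0.0708  0.1304] [[-0.079, 0.997, -0.004], [0.997, 0.079, 0.004], [0.004, -0.004, -1.0]] [ 0.9 -1.4  0.3] 0.04589579988144872 [-0.12  0.48  0.09  1.18  0.    1.37]
```

View pics/w7.png

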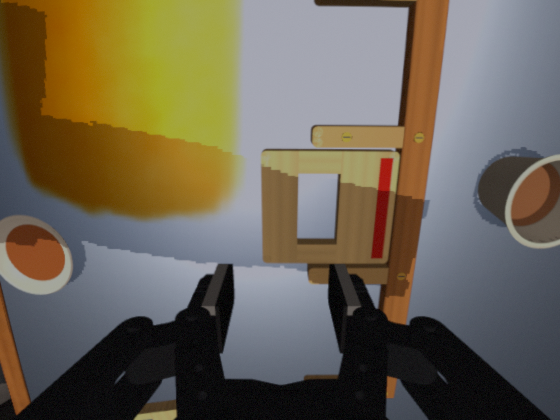

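The template sits square in slot 3, with its nose edge at columns 399–390 against the bar and its sides (150–263) between the fingers. I check the numbers.

```bash
python3 - <<'E'
import pickle
from h import *
c=pickle.load(open('w7.pkl','rb'))
o=np.array([.608,-.0495]);X=np.array([.9968,.08]);Y=np.array([-.08,.9968])
f=lambda p,z:[tuple(np.round([(q[:2]-o)@X,(q[:2]-o)@Y],4).tolist()) for q in w(c,p,z)]
print('tmpl TL,NL,NR,TR',f([[262,150],[400,150],[389,264],[264,262]],.014))
print('f3 inner 28',f([[350,147]],.018),'f4 inner -76',f([[330,266]],.018),'bar face 70',f([[405,142],[388,268]],.018),'tip f3 0',f([[313,136]],.018))
c2=cam('top'); import numpy as n
a=pickle.load(open('top1.pkl','rb'))['pixels'].astype(int); 
d=n.abs(a-c2['pixels']).max(2)[:,380:440]
print('spare region diff>40:',(d[225:285]>40).sum(),'brush region',(d[145:210]>40).sum())
E
```

```text
tmpl TL,NL,NR,TR [(-0.0379, 0.0266), (0.0716, 0.0268), (0.073, -0.0739), (-0.0381, -0.0716)]
f3 inner 28 [(0.0307, 0.0295)] f4 inner -76 [(0.0198, -0.0735)] bar face 70 [(0.0734, 0.0335), (0.0711, -0.0758)] tip f3 0 [(0.0017, 0.0378)]
spare region diff>40: 0 brush region 0
```

```bash
python3 -c "
from workcell import bot
bot.job_done()"
```

```text
the job is handed in; nothing more can be done
```

The template in front of the narrow end is the wide one (98 mm), and it is now fully home in slot 3. I gripped it by its tail bar and slid it flat from slot to slot:

| Slot | Result | Nose past the tip line | Force | Off centre |
|---|---|---|---|---|
| 1 | Refused | about +1 mm | about 10 N | about 1 mm |
| 2 | Refused | about +1 mm | about 13 N | about 6.6 mm (drifted, inside the 15 mm allowed) |
| 3 | Took it | about 71 mm | about 13 N at the end wall | under 1 mm |

**Last checks:** after release, the wrist picture put the nose 71.6–73 mm in, against an end wall that measured 71–73 mm in the same picture. The template was centred within about 2 mm and square. The top camera showed no change around the spare template or the brush. I did not measure the cup or the jar again, but the arm never went near them.

**Disagreements:** the wrist and top cameras differed by about 2–4 mm in y, so I relied on positions relative to the rack. The gripper read about 28 mm on the 30 mm bar, but the hold was firm throughout. I handed the job in with the gripper open and about 13 cm clear; the clock read 14.6 s shortly before.

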